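Open the tall specimen case by its paddle latch

ROBOT

A 6-joint arm with a two-finger parallel gripper is mounted at the origin on the work surface. World frame = base frame: x ahead of the robot, y to its left, z up, the work surface at z = 0. Lengths are in m, angles in rad, forces in N, time in s.
With the tool pointing down it reaches from about 0.4 to 0.825 m from the base axis. Payload 7 kg.
Tool frame: the origin (TCP) lies at the very end of the fingers, on their centre line; the grasp point (between the pads) lies 19 mm behind it (ctrl.grasp_offset is the z of the grasp point in the tool frame, in m); z points along the fingers, y is the line along which they close (so a half turn about z gives the same grasp; the last joint's range is limited). The gripper opens to 85 mm and grips with 20 to 120 N. Pads are 22 mm wide; open, the fingers measure 114 mm over their backs; the gripper's body (76 mm by 85 mm) begins 54 mm behind the grasp point. The pads swing forward as they close: fully open they stand 13 mm farther back than shut.
Start: joints at [-1.062, 0.359, 0.012, 0, -1.224, -0.288], TCP at [0.148, -0.659, 0.231] pointing down, gripper open.
Joint ranges: [-3.07, 3.07], [-1.43, 2.12], [-1.02, 1.25], [-3.03, 1.67], [-3.05, -0], [-3.03, 3.03]. Speed limits (rad/s): [2.39, 2.39, 3.01, 3.14, 3.14, 3.14].

INTERFACE

Orientations are given as a rotation vector (axis times angle).
In Python, from cell import ctrl, imaging, sign_off gives the robot as it stands.
- The arm moves only by the tool servo_tool, never from a script. Its argument "commands" is a list of rows, each a list of 6 numbers: the shift along the tool's x, y, z as a fraction of full scale, then the turn, a rotation vector about the tool's x, y, z as a fraction of full scale. A call has 1 to 12 rows; each row is the pose to reach, as a shift and turn from the pose commanded when the call began, along the tool's axes at that moment; what a row does not reach only later rows make up. Full scale, the value 1, is 0.2 m for a shift and 45 degrees for a turn. A row lasts 1/8 s, in which the tool goes at most 62.5 mm and 10.7 degrees, less where a joint would pass 70% of its speed; a pose out of reach is approached as far as the arm can. A call with a number of a shift or a turn outside -1 to 1 is refused whole. A call with a gripper value outside its range is refused whole. "jaw" is the finger opening in mm, from 0 to 85.4, set as the call begins (left out, the last holds). The fingers move at their own pace and stop on an object; "squeeze" is the grip in N (left out, the last holds). Time passes only in rows, so rows that repeat a pose let the fingers close. It gives the time, the measured TCP pose, the force, the opening and the grip force at its end, in the units of the state.
- ctrl.sense(): the state, without advancing time (a new reading comes with each control period).
- imaging.get_image(name): name is "scene" or "top" or "wrist"; returns the picture (400x640x3 uint8, red, green, blue); there is no depth.
- imaging.camera_params(name): a dict with "mtx" (3x3 intrinsics, pixels), "eye" and "attitude" of the camera in the world; the wrist camera has in their place "tool_from_camera" (4x4, takes a point from camera to tool coordinates, whose origin is the TCP and whose axes are the flange's). Camera axes: x right, y down, z forward; pixel columns grow to the right and rows downward; lengths in m; the calibration is good to about 2 mm. A picture is of the moment at which its call begins: read the wrist's pose just before it. camera_params takes no time and is no camera call.
- sign_off(): hands the job in; it is judged then, once.
The state is a dict: "clock": time; "qpos": joint angles; "dq": joint speeds; "joint_efforts": joint torques, N m; "eef_pos": TCP position; "orientation": TCP orientation; "wrist_force": force on the tool from outside, world axes, zero at the start; "ft_torque": the same for the moment, N m; "width": finger opening in m; "grip_force": force on a finger pad.
Only numpy, scipy, OpenCV 4.12 (cv2) and the standard library are available. Lean on these libraries where they do the work, as an engineer would, in place of code of your own. Each camera call takes 0.05 s, during which the arm holds its last target. There are 200 camera calls.

TASK

Open the taller of the two grey specimen cases: lift the steel paddle handle on its lid to withdraw the pawl inside, then swing the lid up until it stands nearly upright and let go of it. Leave the lower case shut.

Things in the scene. Friction and masses are not known exactly. Their poses are not given: they have to be found in the camera images.
- tall_case: Taller grey plastic case, 150 mm deep, 180 wide, 120 high with lid; heavy, cannot be shifted. Origin: middle of its underside, on the table; x to the rear (hinge side), y along the hinge, z up; front face at x = -75 mm. A lower case, 70 mm high, else alike, stands beside it; which is left or right varies. Inside, a pawl holds the lid shut until the paddle is lifted 0.31 rad.
- tall_lid: Its lid, 156 x 186 x 20 mm. Origin on the hinge line: middle of its rear lower edge, 100 mm above the table. Shut, its axes are the case's: front edge at x = -153, top at z = 20 mm. It turns about y, front edge up and rearward, from 0 (flat) to 1.75 rad (just past upright). Stiff hinge: it stays at any angle it is left at; raising it takes 5 to 6 N at the paddle's bar.
- tall_grip (a point): Middle of the paddle's steel grip bar: 50 mm long along its y (parallel to the hinge), 16 mm thick, flat ends. Shut, it is at (-185, 0, 28) mm in the lid's axes: 35 mm before the front face, 128 mm up, open space below. A blade 40 mm wide, 6 thick, joins it to its pivot at (-110, 0, 28), 75 mm behind. Hold it by both ends, so that it can turn between the fingers, or lift it from below.
- tall_paddle (a joint): Angle of the tall case's paddle against its lid, rad: 0 lying flat, growing as the bar is lifted, stop at 0.65. A light spring returns it (under 3 N at the bar). The pawl is clear from about 0.31 rad on; the lid can then rise.
- low_lid (a joint): Angle of the lower case's lid (that case is 150 x 180 mm, 70 mm high, with an identical paddle), rad: 0 shut. To be left shut.

How it is judged:
On the way, in this order (a step that is already met when the one before it is completed fails the run):
1. the paddle of the taller case is lifted, withdrawing its pawl, with the lid still down (value of joint tall_paddle above 0.3 rad and angle between tall_lid's own z axis and vertical below 0.5 rad), for 0.1 s.
2. its lid is swung up past 60 degrees (angle between tall_lid's own z axis and vertical above 1.05 rad), for 0.2 s.
At the end, for the whole second after the job is handed in: the taller case's lid stands open by more than 60 degrees (1.05 rad) and at rest; the lower case's lid is shut (under 0.1 rad) (angle between tall_lid's own z axis and vertical above 1.05 rad and angular speed of tall_lid below 0.1 rad/s and value of joint low_lid below 0.1 rad); the robot touches nothing.
It fails at once if the lower case is opened (its lid raised by more than 0.1 rad) (value of joint low_lid above 0.1 rad).
It also fails if it takes over 35 s, if anything falls off the work surface, if the arm or the gripper's body presses on something with over 40 N, if the wrist force passes 120 N, or if a joint passes its speed limit or range.

## Working session

There is one attempt and no reset: what is moved stays moved. The work goes in short steps, Python scripts to look and compute and a tool call to move; the robot and the scene stay as the last step left them, time stands still between calls to the robot, and variables do not carry over. Pictures are saved under pics/ and viewed, at most 10 in all, crops included, and the job is handed in when it is done.

Besides the shell and the picture viewer there is one more tool, called after "Request:" as name(argument=value, ...) on one line, values as JSON. servo_tool: Moves the arm, as the interface text tells. Its arguments: {"type":"object","properties":{"commands":{"type":"array","items":{"type":"array","items":{"type":"number"}}},"jaw":{"type":"number"},"squeeze":{"type":"number"}},"required":["commands"]}

```bash
mkdir -p pics; ls; python3 - <<'E'
from cell import ctrl, imaging
import cv2, numpy as np
np.set_printoptions(precision=4,suppress=True)
s=ctrl.sense(); print(s['clock'],s['eef_pos'],s['orientation'],ctrl.grasp_offset)
for n in("scene","top"):
    cv2.imwrite(f"pics/{n}0.png",imaging.get_image(n)[:,:,::-1]); p=imaging.camera_params(n); print(n,p)
print(imaging.camera_params("wrist"))
E
```

```text
pics
0.0 [ 0.1477 -0.6581  0.2304] [ 0.3459 -3.1222 -0.0026] -0.0187
scene {'mtx': array([[453.1144,   0.    , 320.6496],
       [  0.    , 453.1144, 199.4652],
       [  0.    ,   0.    ,   1.    ]]), 'eye': array([ 0.9021, -0.1784,  0.7569]), 'attitude': array([-2.2038, -1.4719,  0.4024])}
top {'mtx': array([[460.8661,   0.    , 317.1156],
       [  0.    , 460.8661, 193.7037],
       [  0.    ,   0.    ,   1.    ]]), 'eye': array([0.4778, 0.007 , 0.949 ]), 'attitude': array([-2.2081,  2.187 , -0.1274])}
{'mtx': array([[335.2563,   0.    , 315.6187],
       [  0.    , 335.2563, 198.7435],
       [  0.    ,   0.    ,   1.    ]]), 'tool_from_camera': array([[ 0.0002, -0.9551, -0.2964,  0.0755],
       [ 1.    ,  0.0002,  0.0001, -0.0009],
       [-0.0001, -0.2964,  0.9551, -0.1428],
       [ 0.    ,  0.    ,  0.    ,  1.    ]])}
```

View pics/top0.png

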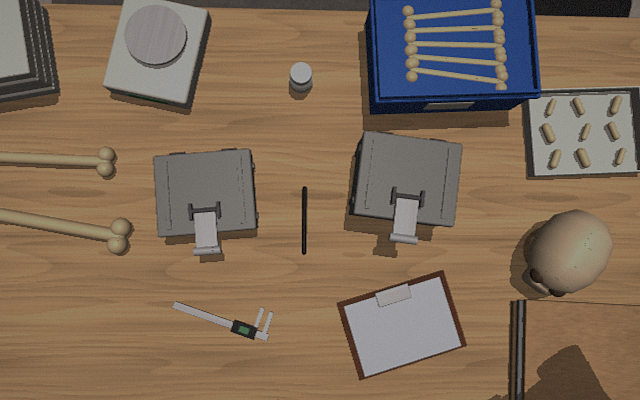

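View pics/scene0.png

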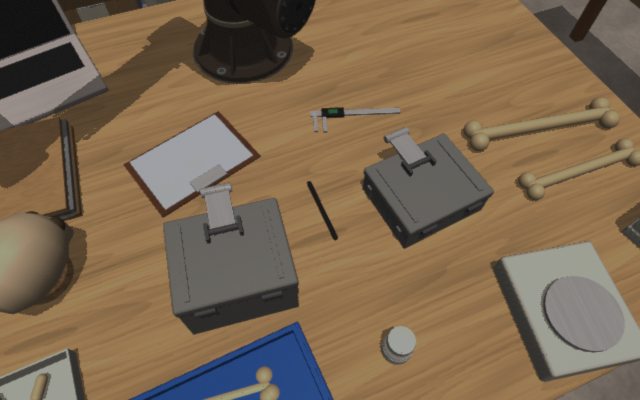

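The tall case is the one at right in the top view (lid centre about (408,180), bar about (404,240)) and at left in the scene view (bar about (217,188)). It faces the robot. Next I'll measure the bar in both views.

```bash
cat > h.py <<'E'
import numpy as np, cv2
from scipy.spatial.transform import Rotation as R
from cell import ctrl, imaging
np.set_printoptions(precision=4,suppress=True)
def campose(n):
    p=imaging.camera_params(n); 
    return p['mtx'],np.array(p['eye']),R.from_rotvec(p['attitude']).as_matrix()
def ray(n,uv):
    K,e,A=campose(n); return e,A@np.linalg.solve(K,[uv[0],uv[1],1])
def onz(n,uv,z):
    e,d=ray(n,uv); return e+d*(z-e[2])/d[2]
def tri(a,ua,b,ub):
    e,d=ray(a,ua); f,g=ray(b,ub)
    t=np.linalg.lstsq(np.c_[d,-g],f-e,rcond=None)[0]; p,q=e+d*t[0],f+g*t[1]
    return (p+q)/2,np.linalg.norm(p-q)
E
python3 - <<'E'
from h import *
t=cv2.imread('pics/top0.png'); s=cv2.imread('pics/scene0.png')
for n,im,(x0,y0,x1,y1) in(("top",t,(345,120,470,255)),("scene",s,(150,175,310,330))):
    c=im[y0:y1,x0:x1]; h=cv2.cvtColor(c,cv2.COLOR_BGR2HSV)
    for nm,m in(("paddle",(h[...,1]<45)&(h[...,2]>140)),("lid",(h[...,1]<45)&(h[...,2]>85 if n=="top" else h[...,2]>75)),):
        cs,_=cv2.findContours(m.astype(np.uint8),0,2); k=max(cs,key=cv2.contourArea)
        r=cv2.minAreaRect(k); q=cv2.approxPolyDP(k,3,True)[:,0]+[x0,y0]
        print(n,nm,r[0][0]+x0,r[0][1]+y0,r[1:],q.tolist())
a=cv2.resize(t[120:255,340:475],None,fx=4,fy=4,interpolation=2)[:, :]
b=cv2.resize(s[175:335,155:310],None,fx=3.4,fy=3.4,interpolation=2)
w=np.zeros((545,400*2,3),np.uint8); a=cv2.resize(a,(400,400)); b=cv2.resize(b,(400,413)); w[:400,:400]=a; w[:413,400:]=b
cv2.imwrite('pics/crop.png',w[:415])
E
```

```text
top paddle 405.7184600830078 216.34622192382812 ((21.446136474609375, 35.30670166015625), 6.842773914337158) [[398, 198], [394, 232], [413, 235], [417, 201]]
top lid 407.1338195800781 188.9739761352539 ((100.19474792480469, 105.62699890136719), 7.4314093589782715) [[365, 131], [354, 212], [392, 217], [394, 204], [390, 205], [393, 185], [403, 193], [418, 195], [423, 189], [424, 206], [419, 209], [418, 200], [396, 199], [390, 240], [416, 243], [417, 221], [452, 225], [461, 145]]
scene paddle 174.5 191.5 ((33.0, 49.0), 90.0) [[150, 189], [166, 208], [193, 191], [189, 181], [199, 175], [150, 175]]
scene lid 223.17023468017578 232.75067901611328 ((140.6131591796875, 127.96707916259766), 79.32364654541016) [[150, 175], [150, 190], [165, 209], [194, 191], [205, 197], [206, 214], [164, 223], [174, 313], [297, 281], [274, 198], [232, 207], [229, 183], [207, 186], [224, 175]]
```

View pics/crop.png

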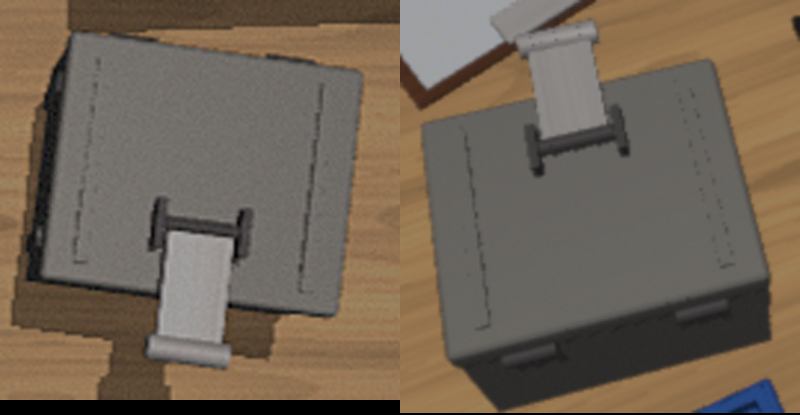

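The crops show the bar's centre at about (403.8,238.8) in the top view and (216.0,189.7) in the scene view. The top view also gives the lid corners.

```bash
python3 - <<'E'
from h import *
print("bar tri",tri("top",(403.8,238.8),"scene",(216,189.7)), "bar z.13",onz("top",(403.8,238.8),.130), onz("scene",(216,189.7),.132))
c=np.array([onz("top",u,.119) for u in((365,131),(461.5,144),(453,226),(354,212.5))])
cs=np.array([onz("scene",u,.119) for u in((155+24/2.58,175+122/2.58),(155+311/2.58,175+61/2.58),(155+368/2.58,175+275/2.58),(155+50/2.58,175+357/2.58))])
for q in(c,cs):
  print(q[:,:2].tolist(),q.mean(0)); d=[np.linalg.norm(q[i]-q[i-1]) for i in range(4)]; print(d)
f=(c[0]+c[1]-c[2]-c[3]); print("yaw top",np.arctan2(f[1],f[0]),  np.arctan2(*(c[0]-c[1]+c[3]-c[2])[[0,1]]))
f=-(cs[0]+cs[1]-cs[2]-cs[3]); print("yaw scene",np.arctan2(f[1],f[0]))
s=ctrl.sense(); print(R.from_rotvec(s['orientation']).as_matrix())
E
```

```text
bar tri (array([ 0.465 , -0.177 ,  0.1265]), np.float64(0.0024285347155959835)) bar z.13 [ 0.4647 -0.1774  0.13  ] [ 0.4694 -0.1759  0.132 ]
[[0.6608487598516493, -0.10952047030481225], [0.6393979676838004, -0.2883143219096047], [0.488332857560634, -0.27009943046354234], [0.5111329403547412, -0.089531124155991]] [ 0.5749 -0.1894  0.119 ]
[np.float64(0.15104436622094897), np.float64(0.18007603354223678), np.float64(0.1521592907676565), np.float64(0.18200207970843582)]
[[0.4889658665318679, -0.26887707487038714], [0.5145795682212257, -0.08999249597745233], [0.6632780635012643, -0.1085058976315167], [0.640779303489815, -0.2881123942894233]] [ 0.5769 -0.1889  0.119 ]
[np.float64(0.1530271778284398), np.float64(0.18070903209284817), np.float64(0.1498465499748071), np.float64(0.18101018712707692)]
yaw top -0.12634029244144346 0.12252050312813074
yaw scene -0.12496020767997706
[[-0.9757 -0.2189 -0.0005]
 [-0.2189  0.9757  0.0014]
 [ 0.0001  0.0015 -1.    ]]
```

Request:
servo_tool(commands=[[0,0,-0.3,0,0,0],[-0.2,0.2,-0.4,0,0,0.2],[-0.5,0.5,-0.4,0,0,0.44],[-0.75,0.75,-0.4,0,0,0.44],[-1,1,-0.4,0,0,0.44],[-1,1,-0.4,0,0,0.44],[-1,1,-0.4,0,0,0.44]], jaw=85, squeeze=60)

```text
clock: 0.98
eef_pos: [0.3003, -0.4176, 0.3116]
orientation: [0.19, 3.135, -0.0]
wrist_force: [-0.1, 0.7, 0.4]
width: 0.0851
grip_force: 0.0
```

Request:
servo_tool(commands=[[-0.2,0.3,0,0,0,0],[-0.4,0.6,0,0,0,0],[-0.55,0.85,0,0,0,0],[-0.68,1,0,0,0,0]])

```text
clock: 1.48
eef_pos: [0.4598, -0.237, 0.3114]
orientation: [0.196, 3.135, -0.0]
wrist_force: [1.4, -0.9, -0.8]
width: 0.0849
grip_force: 0.0
```

Request:
servo_tool(commands=[[0,0.15,0.1,0,0,0],[0,0.3,0.3,0,0,0],[0,0.3,0.5,0,0,0],[0,0.3,0.5,0,0,0],[0,0.3,0.5,0,0,0]])

```text
clock: 2.1
eef_pos: [0.4672, -0.1795, 0.2126]
orientation: [0.197, 3.134, -0.001]
wrist_force: [0.3, -0.8, 0.1]
width: 0.0851
grip_force: 0.0
```

```bash
python3 - <<'E'
from h import *
s=ctrl.sense(); im=imaging.get_image("wrist"); cv2.imwrite("pics/w1.png",im[:,:,::-1])
print(s['clock'],s['eef_pos'],s['orientation'])
p=imaging.camera_params("wrist"); T=np.array(p['tool_from_camera']); K=p['mtx']
A=R.from_rotvec(s['orientation']).as_matrix()
for P in([.466,-.1763,.136],):
    q=T[:3,:3].T@(A.T@(np.array(P)-s['eef_pos'])-T[:3,3]); print((K@q)[:2]/q[2])
E
```

```text
2.1 [ 0.4672 -0.1795  0.2126] [ 0.1965  3.1344 -0.0012]
[321.1281 206.2934]
```

View pics/w1.png

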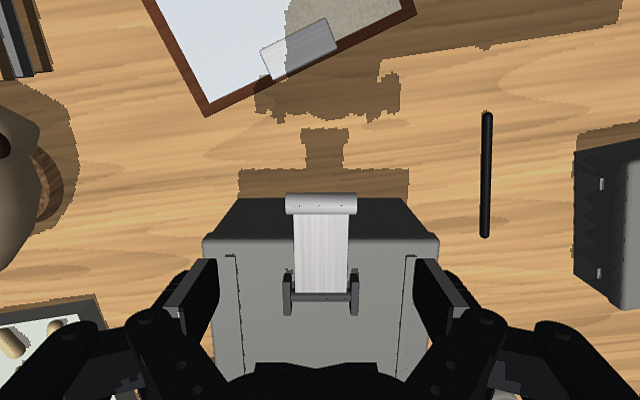

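The wrist view shows the bar centred at (321,204), and my estimate predicted (321,206). I'll descend over the bar.

Request:
servo_tool(commands=[[0.01,0.0135,0.1,0,0,0],[0.01,0.0135,0.25,0,0,0],[0.01,0.0135,0.4,0,0,0],[0.01,0.0135,0.53,0,0,0],[0.01,0.0135,0.53,0,0,0],[0.01,0.0135,0.53,0,0,0]])

```text
clock: 2.9
eef_pos: [0.4661, -0.1761, 0.1071]
orientation: [0.196, 3.133, -0.0]
wrist_force: [-0.2, 1.2, 0.6]
width: 0.0849
grip_force: 0.0
```

```bash
python3 - <<'E'
from h import *
s=ctrl.sense(); im=imaging.get_image("wrist"); cv2.imwrite("pics/w2.png",im[:,:,::-1]); print(s['eef_pos'],s['wrist_force'])
E
```

```text
[ 0.4661 -0.1761  0.1071] [-0.2357  1.1998  0.5717]
```

View pics/w2.png

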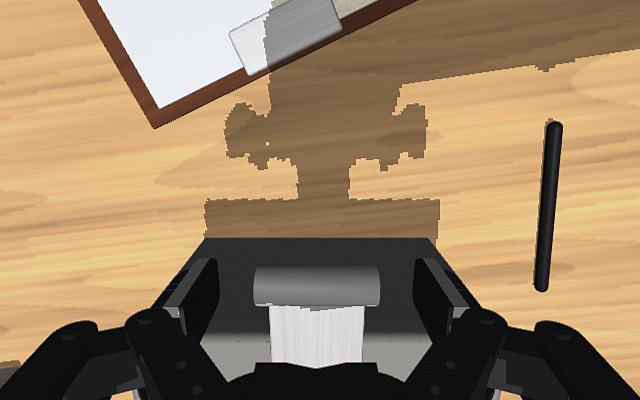

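The bar spans columns 254–380, centred between the fingers at 219 and 413. Now I'll close the gripper.

Request:
servo_tool(commands=[[0,0,0,0,0,0],[0,0,0,0,0,0],[0,0,0,0,0,0],[0,0,0,0,0,0],[0,0,0,0,0,0],[0,0,0,0,0,0]], jaw=40, squeeze=50)

```text
clock: 3.7
eef_pos: [0.4652, -0.1757, 0.1057]
orientation: [0.195, 3.135, -0.0]
wrist_force: [-0.2, 0.1, 6.3]
width: 0.0488
grip_force: 52.4
```

```bash
python3 - <<'E'
import numpy as np
# offsets of bar from shut, in tool axes (x=-rear, z=-up), full-scale units
def b(t,f):
    x,z=-110-75*np.cos(f),28+75*np.sin(f); return np.array([x*np.cos(t)+z*np.sin(t),-x*np.sin(t)+z*np.cos(t)])
b0=b(0,0); prev=b0
for f in(.15,.3,.45,.5): print(f,np.round(-(b(0,f)-b0)/200,3))
print()
for t in np.arange(.1,1.41,.1): print(round(t,1),np.round(-(b(t,.5)-b(0,.5))/200,3))
E
```

```text
0.15 [-0.004 -0.056]
0.3 [-0.017 -0.111]
0.45 [-0.037 -0.163]
0.5 [-0.046 -0.18 ]

0.1 [-0.036 -0.086]
0.2 [-0.081 -0.168]
0.3 [-0.134 -0.246]
0.4 [-0.194 -0.317]
0.5 [-0.261 -0.382]
0.6 [-0.334 -0.441]
0.7 [-0.413 -0.491]
0.8 [-0.496 -0.534]
0.9 [-0.583 -0.568]
1.0 [-0.673 -0.593]
1.1 [-0.765 -0.609]
1.2 [-0.859 -0.615]
1.3 [-0.952 -0.613]
1.4 [-1.045 -0.601]
```

Request:
servo_tool(commands=[[-0.002,0,-0.03,0,0,0],[-0.004,0,-0.056,0,0,0],[-0.01,0,-0.085,0,0,0],[-0.017,0,-0.111,0,0,0],[-0.027,0,-0.14,0,0,0],[-0.037,0,-0.163,0,0,0],[-0.046,0,-0.18,0,0,0],[-0.046,0,-0.18,0,0,0],[-0.046,0,-0.18,0,0,0],[-0.046,0,-0.18,0,0,0]])

```text
clock: 4.95
eef_pos: [0.472, -0.1766, 0.1408]
orientation: [-0.196, -3.132, -0.001]
wrist_force: [-3.2, 2.2, -4.6]
width: 0.0492
grip_force: 53.0
```

```bash
python3 - <<'E'
from h import *
s=ctrl.sense(); im=imaging.get_image("wrist"); b=imaging.get_image("scene")[130:330,130:330]; w=np.zeros((400,800,3),np.uint8); w[:,:400]=im[:,120:520]; w[:,400:]=cv2.resize(b,(400,400)); cv2.imwrite("pics/w3.png",w[:,:,::-1]); print(s['eef_pos'],s['wrist_force'])
E
```

```text
[ 0.472  -0.1766  0.1408] [-3.2498  2.1718 -4.5926]
```

View pics/w3.png

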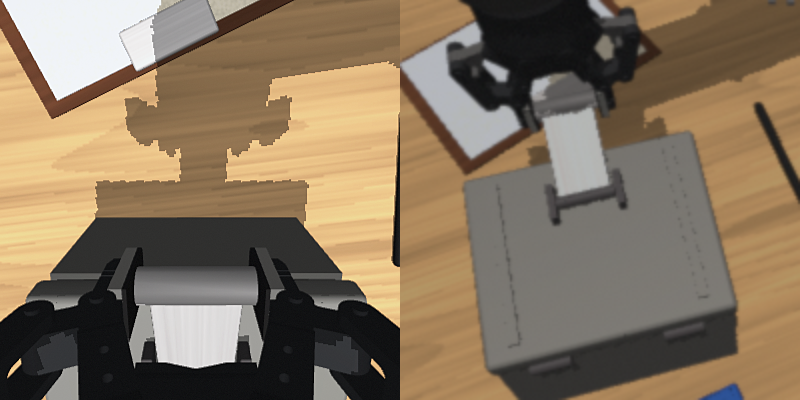

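The paddle is lifted and the bar is still held at about (195,285) in the wrist crop, with the lid still down. Now I'll swing the lid along its arc.

Request:
servo_tool(commands=[[-0.036,0,-0.086,0,0,0],[-0.081,0,-0.168,0,0,0],[-0.134,0,-0.246,0,0,0],[-0.194,0,-0.317,0,0,0],[-0.261,0,-0.382,0,0,0],[-0.334,0,-0.441,0,0,0]])

```text
clock: 5.8
eef_pos: [0.5388, -0.1849, 0.2296]
orientation: [-0.196, -3.132, -0.001]
wrist_force: [-5.3, 1.7, -4.1]
width: 0.0488
grip_force: 52.5
```

Request:
servo_tool(commands=[[-0.079,0,-0.05,0,0,0],[-0.162,0,-0.093,0,0,0],[-0.249,0,-0.127,0,0,0],[-0.339,0,-0.152,0,0,0],[-0.431,0,-0.168,0,0,0],[-0.525,0,-0.174,0,0,0],[-0.618,0,-0.172,0,0,0],[-0.711,0,-0.16,0,0,0],[-0.711,0,-0.16,0,0,0],[-0.711,0,-0.16,0,0,0]])

```text
clock: 7.05
eef_pos: [0.6816, -0.2028, 0.263]
orientation: [0.195, 3.134, -0.001]
wrist_force: [-1.6, 2.4, 5.0]
width: 0.0481
grip_force: 51.0
```

```bash
python3 - <<'E'
from h import *
s=ctrl.sense(); im=imaging.get_image("wrist"); b=imaging.get_image("scene")[50:350,50:350]; w=np.zeros((400,800,3),np.uint8); w[:,:400]=im[:,120:520]; w[:,400:]=cv2.resize(b,(400,400)); cv2.imwrite("pics/w4.png",w[:,:,::-1]); print(s['eef_pos'],s['wrist_force'])
E
```

```text
[ 0.6816 -0.2028  0.263 ] [-1.6177  2.4035  5.0064]
```

View pics/w4.png

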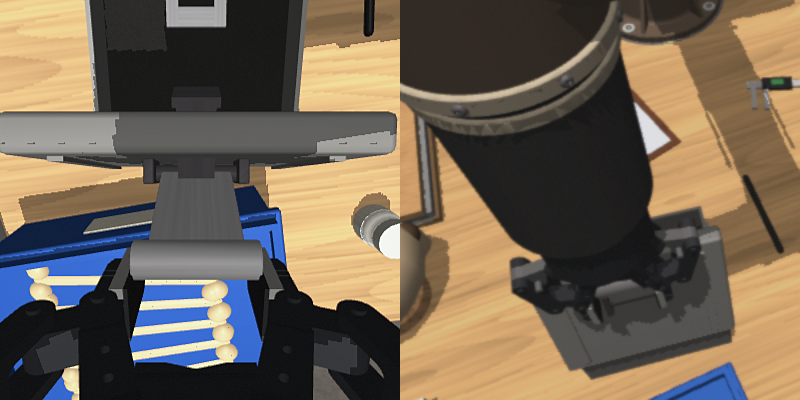

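The lid stands nearly upright, with its edge across rows 112–155 of the wrist crop, and the bar is still held. I'll release it and withdraw upward.

Request:
servo_tool(commands=[[0,0,0,0,0,0],[0,0,0,0,0,0],[0,0,0,0,0,0],[0,0,0,0,0,0],[0,0,0,0,0,0],[0,0,-0.05,0,0,0],[0,0,-0.15,0,0,0],[0,0,-0.3,0,0,0],[0,0,-0.45,0,0,0],[0,0,-0.55,0,0,0],[0,0,-0.55,0,0,0],[0,0,-0.55,0,0,0]], jaw=85)

```text
clock: 8.65
eef_pos: [0.6811, -0.2027, 0.371]
orientation: [-0.196, -3.135, -0.001]
wrist_force: [-0.2, 0.2, -0.4]
width: 0.0849
grip_force: 0.0
```

```bash
python3 - <<'E'
from h import *
s=ctrl.sense(); im=imaging.get_image("wrist"); b=imaging.get_image("top")[80:320,300:540]; w=np.zeros((400,800,3),np.uint8); w[:,:400]=im[:,120:520]; w[:,400:]=cv2.resize(b,(400,400)); cv2.imwrite("pics/w5.png",w[:,:,::-1]); print(s['eef_pos'],s['wrist_force'],s['width'])
E
```

```text
[ 0.6811 -0.2027  0.371 ] [-0.2335  0.1541 -0.3852] 0.08493870443642991
```

View pics/w5.png

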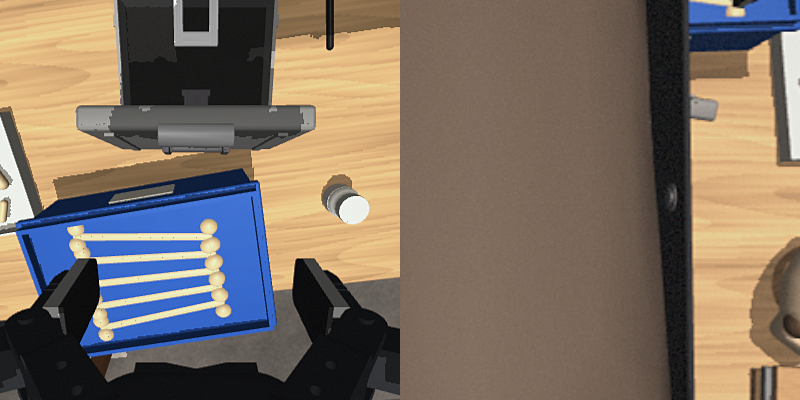

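The lid stands nearly upright on its own (edge at rows 105–150 of the wrist crop), with the paddle back against it. The gripper is clear, and the wrist force is about zero.

```bash
python3 -c "
from cell import sign_off
print(sign_off())"
```

```text
the job is handed in; nothing more can be done
None
```

The taller case's lid is open and standing nearly upright on its own, the gripper is clear of it, the lower case was not touched, and the job was handed in after about 9 s of the 35 s; no verdict came back.

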